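Bring the specimen carrier round the wire rail and run the camera head over it

ROBOT

A 7-joint arm with a two-finger parallel gripper is mounted at the origin on the work surface. World frame = base frame: x ahead of the robot, y to its left, z up, the work surface at z = 0. Lengths are in mm, angles in rad, forces in N, time in s.
With the tool pointing down it reaches from about 400 to 875 mm from the base axis. Payload 19.3 kg.
Tool frame: the origin (TCP) lies at the very end of the fingers, on their centre line; the grasp point (between the pads) lies 19 mm behind it (grip_point_offset is the z of the grasp point in the tool frame, in mm); z points along the fingers, y is the line along which they close (so a half turn about z gives the same grasp; the last joint's range is limited). The gripper opens to 85 mm and grips with 20 to 120 N. Pads are 22 mm wide; open, the fingers measure 114 mm over their backs; the gripper's body (76 mm by 85 mm) begins 54 mm behind the grasp point. The pads swing forward as they close: fully open they stand 13 mm farther back than shut.
Start: joints at [1.145, 0.521, -0.036, 1.599, 0.021, 1.021, -0.113], TCP at [217.685, -585.857, 231.291] pointing down, gripper open.
Joint ranges: [-2.91, 2.91], [-0.3, 2.13], [-1.5, 1.42], [0.17, 2.43], [-1.26, 4.41], [0.16, 1.93], [-2.52, 2.52]. Speed limits (rad/s): [1.89, 1.89, 2.39, 2.39, 3.01, 3.01, 3.01].

INTERFACE

Orientations are given as a 3x3 rotation matrix whose columns are the frame's x, y, z axes.
In Python, from workcell import movep, movel, goto_joints, open_gripper, clamp, wait, inverse_kinematics, read_state, camera, PlanningError, finish_job, grip_point_offset gives the robot as it stands. Calls block until the motion is done:
- movep(position, orientation): joint-space move of the TCP to a pose.
- movel(position, frame=None, max_speed=150, guard=None): straight line of the TCP; frame=None keeps the orientation; max_speed is the mean speed in mm/s. With guard (N) it stops when the force on the tool has changed by that much, and returns True; else False.
- goto_joints(angles): joint-space move.
- open_gripper() and clamp(): open the fingers fully, or close them until they stop; the grip force is fixed at half the most.
- wait(seconds).
- inverse_kinematics(position, orientation): joint angles nearest the present ones, or None.
- read_state(): the state.
- camera(name): name is "scene" or "top" or "wrist"; returns a dict with "image" (384x512x3 uint8, blue, green, red), "range_z" (384x512 float32, mm along the optical axis (not along the pixel's ray), 0 where there is no reading), "fx", "fy", "cx", "cy" (pixels), "cam_to_world" (4x4, takes a point from camera to world coordinates). Camera axes: x right, y up, looking along -z (the intrinsics and any distortion apply to the point x, -y, -z); pixel columns grow to the right and rows downward; lengths in mm; the calibration is good to about 2 mm. A picture is of the moment at which its call begins.
A pose or a line that the arm cannot do raises PlanningError and nothing moves.
- finish_job(): hands the job in; it is judged then, once.
The state is a dict: "time": time; "qpos": joint angles; "qvel": joint speeds; "joint_efforts": joint torques, N m; "eef_pos": TCP position; "tool_rot": TCP orientation; "ft_force": force on the tool from outside, world axes, zero at the start; "torque": the same for the moment, N m; "finger_gap": finger opening in mm; "gripper_force": force on a finger pad.
Only numpy, scipy, OpenCV 4.12 (cv2) and the standard library are available. Lean on these libraries where they do the work, as an engineer would, in place of code of your own. Each camera call takes 0.05 s, during which the arm holds its last target. There are 200 camera calls.

TASK

Slide the specimen carrier along the bent wire rail, around both corners, until it is right up against the stop plate at the far end under the boom, and let it hang there. Then turn the knob on top of the camera head clockwise until the head has run fully home to the end of its travel. Leave the jar, dish and other loose things on the table where they stand.

Things in the scene. Friction and masses are not known exactly. Their poses are not given: they have to be found in the camera images.
- stand: Fixed viewing stand: white base plate 240 x 360 x 12 mm with a bent wire rail. Origin on the table (plate: x -110 to 130, y -180 to 180 mm); its y axis points towards the robot, give or take 15 degrees, x to the robot's left, z up. The rail, steel 8 mm thick, is level, its axis at z = 100 mm; seen from above it runs straight (-50, 150) to (-50, 45) to (50, -55) to (50, -145) mm and is held only at its two ends, where it bends down.
- corner1 (a point): First corner of the rail's axis, at stand (-50, 45, 100) mm. The rail turns 45 degrees here, rounded to 20 mm radius. The starting stretch lies to its stand +y, with a like stop plate near the starting end (stand y = 122 to 128 mm).
- corner2 (a point): Second corner of the rail's axis, at stand (50, -55, 100) mm; it turns back 45 degrees, same radius, so the last stretch again runs along the stand's -y, under the boom.
- stop_face (a point): On the rail's axis, at the face of the far stop plate that the carrier must come up against: stand (50, -113, 100) mm. The plate stands across the wire: 50 mm wide in stand x, 6 mm thick, from z = 78 to 109 mm; the rail's end post is 32 mm beyond this point.
- boom_edge (a point): Lower edge (stand -x side) of the aluminium boom above the far stop: stand (52, -113, 240) mm. The boom runs the stand's whole length in y, x = 52 to 88, z = 240 to 266 mm, on a column 28 mm thick at (70, 155). An upright gripper on the carrier hits it along the last stretch; one leaning 35 to 50 degrees sideways (its body towards stand -x, the robot's right) passes beside it.
- carrier_handle (a point): Centre of the upright square handle (12 x 12 mm, 30 mm of it above this point, 29 mm below) of the loose specimen carrier, 60 to 130 g: an aluminium ring on the wire with the handle above and a round pan below. 47 mm above the hole's centre, 39 mm above the wire's axis while hanging. y axis: the ring's axis, along the wire; z up. Starts at stand y about 60 to 100 mm, before the first corner.
- carrier_hole (a point): Centre of the ring's hole: hole 24 mm, outside 36 mm, 8 mm thick along the wire; 8 mm below the wire's axis when hanging. Lifted 8 mm the wire is centred, with 8 mm play all round. The ring's axis must stay within 30 degrees or so of the wire's run to pass. Against the stop it lies 4 mm before the stop's face. The pan, 40 mm across, reaches 42 mm below.
- head (a joint): Travel of the camera head along the boom, m; grows as it moves in the stand's -y direction; 0.020 is fully home at its end stop, over the far stop. Starts between 0 and 0.008. A grey carriage 34 x 64 mm on the boom; its bracket and camera barrel hang off its +x side. Driven by its knob, 15 mm for each radian; it stays where it is left.
- feed_knob (a joint): Turn of the feed knob, rad, growing clockwise seen from above; always the head's travel / 0.015, so home is 1.33 rad. Takes about 0.1 N m.
- knob_grip (a point): Grip point on the vertical axis of the feed knob, which rides on top of the camera head and shifts with it: a black bar 36 mm long (its x axis), 12 mm thick (its y axis), 28 mm high on a disc 34 mm across; the point is 11 mm below the top of the bar, 17 mm above the disc's top and 24 mm above the carriage, 304 mm above the table. Stand x = 70 mm.
- jar_mid (a point): Bystander, middle of a jar 40 mm across, 50 mm high, standing on the stand's base plate.
- dish_mid (a point): Bystander, middle of a glass dish 60 mm across, 15 mm high, on the stand's base plate.
- beaker_mid (a point): Bystander, middle of a glass beaker 66 mm across, 85 mm high.
- calculator_mid (a point): Bystander, middle of a calculator 150 x 78 x 14 mm lying flat.
- bottle_mid (a point): Bystander, middle of an amber bottle 60 mm across, 130 mm high.
- phone_mid (a point): Bystander, middle of a phone 148 x 72 x 9 mm lying flat.
Things that resemble listed ones, but are neither listed nor needed, are in the scene too. Leave any green, pink or yellow look-alike of the part that bears carrier_handle alone.

How it is judged (in metres and radians):
On the way, in this order (a step that is already met when the one before it is completed fails the run):
1. the carrier is against the far stop while the camera head is still away from home (y of carrier_hole in the frame of stand between -0.114 and -0.103 m and x of carrier_hole in the frame of stand between 0.038 and 0.062 m and z of carrier_hole in the frame of stand between 0.08 and 0.112 m and angle between carrier_hole's own z axis and vertical below 0.4 rad and value of joint head below 0.013 m), for 0.2 s.
2. the camera head is run fully home (value of joint head above 0.0183 m), for 0.2 s.
At the end, for the whole second after the job is handed in: The carrier hangs at rest on the last stretch of wire, its ring within 6 mm of touching the far stop plate, and the camera head stands within 1.7 mm of the end of its travel (y of carrier_hole in the frame of stand between -0.114 and -0.103 m and x of carrier_hole in the frame of stand between 0.038 and 0.062 m and z of carrier_hole in the frame of stand between 0.08 and 0.112 m and angle between carrier_hole's own z axis and vertical below 0.4 rad and z of carrier_hole in the frame of stand below 0.098 m and value of joint head above 0.0183 m and linear speed of carrier below 0.05 m/s).
It fails at once if a loose bystander is moved by more than 25 mm (distance of any of jar_mid, dish_mid, beaker_mid, calculator_mid, bottle_mid, phone_mid from where it was at the start of the episode above 0.025 m).
It also fails if it takes over 67 s, if anything falls off the work surface, if the arm or the gripper's body presses on something with over 40 N, if the wrist force passes 120 N, or if a joint passes its speed limit or range.

## Working session

There is one attempt and no reset: what is moved stays moved. The work goes in short steps, each a Python script; the robot and the scene stay as the last script left them, time stands still between calls to the robot, and variables do not carry over. Pictures are saved under pics/ and viewed, at most 13 in all, crops included, and the job is handed in when it is done.

```bash
ls; mkdir -p pics
python3 - <<'E'
from workcell import *
import cv2,numpy as np
for n in("scene","top"):
    c=camera(n); np.savez(f"{n}0.npz",**{k:np.array(v) for k,v in c.items()})
    cv2.imwrite(f"pics/{n}0.png",c["image"]); print(n,c["fx"],c["cx"],c["cy"],np.round(c["cam_to_world"],3).tolist(),[k for k in c])
s=read_state();print(s["time"],grip_point_offset)
E
```

```text
pics
scene 408.3933204018891 254.37571832664315 192.11840766234138 [[-0.206, -0.719, 0.664, 1325.299], [0.979, -0.162, 0.128, 145.94], [0.015, 0.676, 0.737, 1088.854], [0.0, 0.0, 0.0, 1.0]] ['image', 'range_z', 'fx', 'fy', 'cx', 'cy', 'cam_to_world']
top 487.73397934395337 256.66005700649686 191.32642792999212 [[0.018, 0.986, -0.163, 255.209], [-1.0, 0.019, 0.007, -11.597], [0.01, 0.163, 0.987, 1731.043], [0.0, 0.0, 0.0, 1.0]] ['image', 'range_z', 'fx', 'fy', 'cx', 'cy', 'cam_to_world']
0.1 -18.700000000000003
```

View pics/scene0.png

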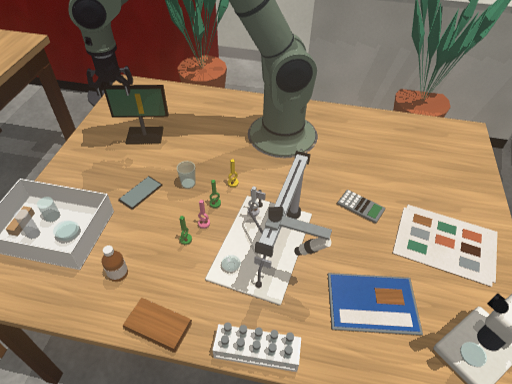

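View pics/top0.png

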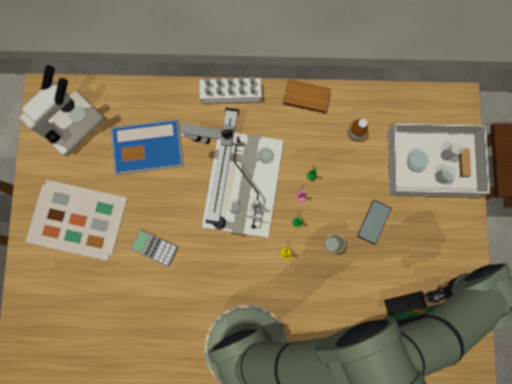

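The scene view shows the white stand at (265,245), with the boom running (300,160)–(265,250) and the grey carrier near (257,200). In the top view the plate spans (205..283,135..235), with the carrier at about (258,210) and the boom on the left side. Next I'll fit the plate and the boom, then look with the wrist camera.

```bash
cat > h.py <<'E'
import numpy as np,cv2
from workcell import *
def cloud(c):
    r=c["range_z"]; v,u=np.mgrid[:384,:512]
    P=np.stack([(u-c["cx"])/c["fx"]*r,-(v-c["cy"])/c["fy"]*r,-r,np.ones_like(r)],-1)
    W=P@np.array(c["cam_to_world"]).T
    return W[...,:3], r>0
def ray_plane(c,uv,z):
    T=np.array(c["cam_to_world"]);uv=np.atleast_2d(uv).astype(float)
    d=np.stack([(uv[:,0]-c["cx"])/c["fx"],-(uv[:,1]-c["cy"])/c["fy"],-np.ones(len(uv))],-1)@T[:3,:3].T
    o=T[:3,3];return o+d*((z-o[2])/d[:,2])[:,None]
def proj(c,p):
    T=np.linalg.inv(np.array(c["cam_to_world"]));q=np.atleast_2d(p)@T[:3,:3].T+T[:3,3]
    return np.stack([c["cx"]-c["fx"]*q[:,0]/q[:,2],c["cy"]+c["fy"]*q[:,1]/q[:,2]],-1)
E
python3 - <<'E'
from h import *
import time
for n in("scene","top"):
    c={k:v for k,v in np.load(f"{n}0.npz").items()}
    W,ok=cloud(c); im=c["image"].astype(int)
    roi=ok&(W[...,0]>420)&(W[...,0]<950)&(W[...,1]>-170)&(W[...,1]<230)
    m=roi&(W[...,2]>5)&(W[...,2]<20)&(im.min(-1)>125)&(im.max(-1)-im.min(-1)<40)
    m=m.astype(np.uint8)
    k,l,st,ce=cv2.connectedComponentsWithStats(m); i=1+st[1:,4].argmax()
    v,u=np.where(l==i); P=ray_plane(c,np.c_[u,v],12)
    r=cv2.minAreaRect(P[:,:2].astype(np.float32)); print(n,"plate",r,np.median(W[...,2][l==i]), cv2.boxPoints(r).round(0).tolist())
    b=roi&(W[...,2]>255)&(W[...,2]<275); Q=W[b]
    print(" boom",len(Q), cv2.minAreaRect(Q[:,:2].astype(np.float32)), np.median(Q[:,2]))
    b=roi&(W[...,2]>290)&(W[...,2]<325); print(" knob",b.sum(),W[b].mean(0) if b.any() else 0, W[b][:,2].max() if b.any() else 0)
    b=roi&(W[...,2]>152)&(W[...,2]<180); print(" handle",W[b].round(0).tolist()[:25])
E
```

```text
scene plate ((592.98095703125, 25.411155700683594), (238.1711883544922, 316.8579406738281), 82.02815246582031) 11.03552937235554 [[420.0, -71.0], [733.0, -114.0], [766.0, 121.0], [453.0, 165.0]]
 boom 1206 ((599.510986328125, 148.0853271484375), (165.42205810546875, 345.6659851074219), 81.24394226074219) 265.69159723891653
 knob 139 [673.43544653  74.67659034 306.22482151] 317.78970264470286
 handle [[422.0, 123.0, 173.0], [431.0, 120.0, 177.0], [434.0, 115.0, 175.0], [433.0, 118.0, 174.0], [430.0, 121.0, 172.0], [438.0, 115.0, 174.0], [429.0, 118.0, 166.0], [433.0, 121.0, 170.0], [436.0, 113.0, 167.0], [436.0, 116.0, 168.0], [432.0, 119.0, 165.0], [430.0, 122.0, 164.0], [438.0, 113.0, 165.0], [437.0, 116.0, 164.0], [436.0, 119.0, 164.0], [427.0, 122.0, 156.0], [478.0, -22.0, 170.0], [476.0, -19.0, 169.0], [477.0, -16.0, 171.0], [440.0, 114.0, 163.0], [435.0, 116.0, 157.0], [433.0, 120.0, 157.0], [482.0, -24.0, 169.0], [479.0, -22.0, 167.0], [476.0, -19.0, 164.0]]
top plate ((586.263916015625, -5.243812561035156), (180.5584259033203, 319.83624267578125), 82.29788208007812) 12.9089241
[... 157 characters left out ...]
2285156), 81.43225860595703) 267.24192012163223
 knob 85 [667.32248066  73.57965809 307.72672617] 319.87001858794065
 handle [[689.0, 142.0, 170.0], [689.0, 138.0, 171.0], [684.0, 144.0, 177.0], [684.0, 141.0, 177.0], [687.0, 135.0, 167.0], [680.0, 141.0, 177.0], [682.0, 138.0, 173.0], [682.0, 135.0, 170.0], [676.0, 144.0, 179.0], [677.0, 140.0, 179.0], [677.0, 137.0, 176.0], [680.0, 135.0, 168.0], [673.0, 147.0, 179.0], [674.0, 140.0, 177.0], [674.0, 137.0, 174.0], [670.0, 150.0, 179.0], [671.0, 147.0, 173.0], [671.0, 144.0, 173.0], [672.0, 141.0, 170.0], [673.0, 138.0, 166.0], [669.0, 148.0, 168.0], [669.0, 144.0, 169.0], [671.0, 142.0, 162.0], [486.0, -17.0, 168.0], [485.0, -20.0, 171.0]]
```

Run:
```python
from h import *
for n in("scene","top"):
    c={k:v for k,v in np.load(f"{n}0.npz").items()}
    W,ok=cloud(c); im=c["image"].astype(int)
    roi=ok&(W[...,0]>350)&(W[...,0]<950)&(W[...,1]>-170)&(W[...,1]<230)
    m=(roi&(W[...,2]>4)&(W[...,2]<20)&(im.min(-1)>120)&(im.max(-1)-im.min(-1)<40)).astype(np.uint8)
    k,l,st,ce=cv2.connectedComponentsWithStats(m); i=1+st[1:,4].argmax()
    v,u=np.where(l==i); P=ray_plane(c,np.c_[u,v],12)
    r=cv2.minAreaRect(P[:,:2].astype(np.float32)); print(n,"plate",r,cv2.boxPoints(r).round(0).tolist())
s=read_state();print(np.round(s["tool_rot"],3).tolist())
p=np.array(s["eef_pos"]);p[2]=420;movel(p)
y=np.array([-.99,.137,0]);y/=np.linalg.norm(y);x=np.array([y[1],-y[0],0])
# tool y along stand x candidates
for sgn in(1,-1):
    R=np.c_[-sgn*np.array(y)*-1,sgn*x*1,[0,0,-1]]
    if np.linalg.det(R)<0:R[:,0]*=-1
    print(sgn,inverse_kinematics([540,-30,430],R))
R=np.array([[1,0,0],[0,-1,0],[0,0,-1]]) if 0 else np.array(s["tool_rot"])
movep([470,-40,430],R)
c=camera("wrist");np.savez("w0.npz",**{k:np.array(v) for k,v in c.items()});cv2.imwrite("pics/w0.png",c["image"])
print(c["fx"],np.round(c["cam_to_world"],3).tolist(),read_state()["time"])
```

```text
scene plate ((572.5992431640625, 28.265403747558594), (238.1711883544922, 359.42767333984375), 82.02815246582031) [[378.0, -65.0], [734.0, -115.0], [767.0, 121.0], [411.0, 171.0]]
top plate ((566.1096801757812, -2.2050628662109375), (182.35531616210938, 359.95623779296875), 81.90654754638672) [[375.0, -67.0], [731.0, -118.0], [757.0, 63.0], [401.0, 113.0]]
[[0.937, 0.348, -0.0], [0.348, -0.937, 0.001], [-0.0, -0.001, -1.0]]
1 [ 0.52575609  0.30922716 -0.77491587  1.49052399  0.21674265  1.4299821
  1.17749983]
-1 [ 0.33292012  0.26787272 -0.50375266  1.49974503  0.12985668  1.40731234
 -1.8851887 ]
295.7177900643052 [[0.347, 0.906, 0.243, 531.048], [-0.938, 0.335, 0.089, -17.94], [-0.001, -0.259, 0.966, 572.258], [0.0, 0.0, 0.0, 1.0]] 3.7083
```

View pics/w0.png

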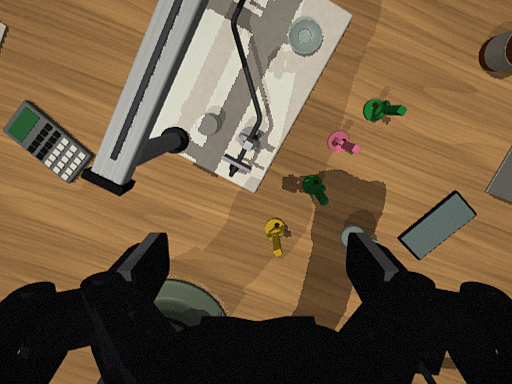

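Wrist view: carrier handle near (248,138), near stop (240,165), jar (208,123), dish (305,35), boom from (95,180) to (195,0). The knob is out of frame. I'll measure the carrier and check IK for the leaning path.

```bash
cat >> h.py <<'E'
O=np.array([569.7,17.0,0]);yaw=np.radians(-8.0)+0  # stand x axis
ex=np.array([-np.sin(yaw),np.cos(yaw),0]);ey=np.array([-ex[1],ex[0],0]);ez=np.array([0,0,1.])
S=np.c_[ex,ey,ez]
def s2w(p): return O+S@np.array(p,float)
def w2s(p): return (np.asarray(p)-O)@S
def Rz(a):
    c,s=np.cos(a),np.sin(a);return np.array([[c,-s,0],[s,c,0],[0,0,1.]])
def tool(lean,psi,sg):
    "lean towards stand -x, then yaw psi; tool y = sg*stand y"
    z=np.array([np.sin(lean),0,-np.cos(lean)]);y=np.array([0,sg,0.]);R=np.c_[np.cross(y,z),y,z]
    return S@Rz(psi)@R
def tcp(g,R): return s2w(g)+18.7*R[:,2]
E
python3 - <<'E'
from h import *
for n in("w0","scene0","top0"):
    c={k:v for k,v in np.load(f"{n}.npz").items()}
    W,ok=cloud(c);Q=w2s(W)
    b=ok&(abs(Q[...,0]+50)<30)&(Q[...,1]>40)&(Q[...,1]<118)&(Q[...,2]>140)&(Q[...,2]<185)
    q=Q[b];print(n,"handle",len(q),q.mean(0).round(1),np.ptp(q,0).round(1),q.max(0).round(1))
    t=b&(Q[...,2]>163);v,u=np.where(t)
    if len(u):print("  topray",w2s(ray_plane(c,[u.mean(),v.mean()],169)).round(1))
    b=ok&(abs(Q[...,2]-12)<5)&(abs(Q[...,0])<160)&(abs(Q[...,1])<220)&(c["image"].min(-1)>120)
    q=Q[b];print("  plate pct",np.percentile(q,[.5,99.5],axis=0).round(1).tolist())
    b=ok&(abs(Q[...,2]-266)<6)&(abs(Q[...,0]-70)<40)&(abs(Q[...,1])<190);q=Q[b]
    b2=q[(q[:,1]>-60)];print("  boom x",np.percentile(b2[:,0],[2,98]).round(1),"y",q[:,1].min(),q[:,1].max(),"slope",np.polyfit(b2[:,1],b2[:,0],1)[0])
    b=ok&(Q[...,2]>298)&(Q[...,2]<325)&(abs(Q[...,0]-70)<40)&(abs(Q[...,1])<190);q=Q[b]
    if len(q):print("  knob",q.mean(0),np.percentile(q,[5,95],axis=0).round(1).tolist())
for sg in(1,-1):
  for L in(35,40,45):
    for g,ps in(((-50,80,145),0),((0,-5,153),45),((50,-109,153),0)):
      R=tool(np.radians(L),np.radians(ps),sg);j=inverse_kinematics(tcp(g,R),R);print(sg,L,ps,None if j is None else np.round(j,2))
E
```

```text
w0 handle 97 [-50.8  81.5 166.1] [12.  12.4 29.7] [-44.9  88.8 170.7]
  topray [[-50.8  82.3 169. ]]
  plate pct [[-108.1, -174.9, 9.4], [114.5, 175.9, 15.8]]
  boom x [51.2 85.8] y -28.015699930882143 183.061783990992 slope 0.010406126621078338
scene0 handle 35 [-47.7  80.6 157.6] [11.3 12.6 33.2] [-41.8  87.8 173.4]
  topray [[-47.5  81.2 169. ]]
  plate pct [[-107.2, -178.0, 7.1], [129.6, 175.7, 16.5]]
  boom x [53.3 88.6] y -182.72184346355837 187.154071365457 slope -0.005387944962605096
  knob [ 71.62091956 -94.18662333 309.71592865] [[57.8, -102.0, 299.2], [85.6, -85.2, 315.5]]
top0 handle 18 [-49.5  84.6 166.5] [11.6 12.3 25.1] [-44.1  90.3 174.7]
  topray [[-49.8  84.1 169. ]]
  plate pct [[-108.5, -176.4, 7.1], [129.3, 179.1, 16.9]]
  boom x [52.6 87.4] y -182.97216787183123 183.45509243999305 slope 0.001246850239058419
  knob [ 69.4318222  -90.28234759 312.96228554] [[55.5, -99.7, 299.9], [84.2, -81.4, 319.4]]
1 35 0 [ 0.32  0.58 -0.04  2.05 -0.85  0.82 -2.31]
1 35 45 [ 0.37  0.84 -0.46  1.49 -0.15  1.25 -2.43]
1 35 0 [-0.14  0.81  0.38  1.59 -1.05  1.1  -2.48]
1 40 0 [ 0.66  0.64 -0.44  2.02 -0.66  0.75 -2.46]
1 40 45 [ 0.39  0.88 -0.46  1.45 -0.19  1.32 -2.41]
1 40 0 [ 0.02  0.8   0.17  1.58 -1.    1.06 -2.48]
1 45 0 [ 0.7   0.69 -0.45  2.01 -0.72  0.8  -2.37]
1 45 45 [ 0.4   0.92 -0.46  1.41 -0.23  1.39 -2.38]
1 45 0 [ 0.05  0.83  0.17  1.58 -1.08  1.11 -2.41]
-1 35 0 [ 0.78  0.66 -0.67  2.02 -0.36  0.65  0.37]
-1 35 45 [ 0.54  0.92 -0.77  1.48  0.08  1.27  0.51]
-1 35 0 [ 0.56  0.89 -0.78  1.55 -0.04  0.8  -0.08]
-1 40 0 [ 0.82  0.7  -0.67  2.01 -0.45  0.69  0.49]
-1 40 45 [ 0.55  0.96 -0.77  1.44  0.03  1.33  0.54]
-1 40 0 [ 0.59  0.91 -0.77  1.55 -0.16  0.79  0.04]
-1 45 0 [ 0.84  0.73 -0.64  2.   -0.56  0.74  0.62]
-1 45 45 [ 0.56  1.01 -0.77  1.39 -0.01  1.39  0.57]
-1 45 0 [ 0.61  0.94 -0.76  1.55 -0.27  0.8   0.16]
```

Run:
```python
from h import *
R=tool(np.radians(42),0,-1)
g=np.array([-50,82.3,147.])
back=np.array([-np.sin(np.radians(42)),0,np.cos(np.radians(42))])
movep(tcp(g+150*back,R),R)
c=camera("wrist");np.savez("w1.npz",**{k:np.array(v) for k,v in c.items()});cv2.imwrite("pics/w1.png",c["image"])
s=camera("scene");cv2.imwrite("pics/s1.png",cv2.resize(s["image"][60:300,100:420],(800,600)))
for c in(c,s):
    W,ok=cloud(c);Q=w2s(W)
    b=ok&(abs(Q[...,0]+50)<14)&(Q[...,1]>60)&(Q[...,1]<108)&(Q[...,2]>140)&(Q[...,2]<178);q=Q[b]
    print(len(q),q.mean(0).round(1),q.min(0).round(1),q.max(0).round(1))
st=read_state();print(st["time"],st["ft_force"],np.round(st["eef_pos"]-tcp(g+150*back,R),2))
```

```text
338 [-54.2  82.1 160.9] [-57.6  76.2 140.1] [-45.2  88.2 169.7]
34 [-47.7  81.  157.7] [-53.6  76.9 140.1] [-42.6  90.4 171.5]
5.55 [-0.40733134 -0.74382107 -0.19717546] [0.19 0.24 0.32]
```

View pics/s1.png

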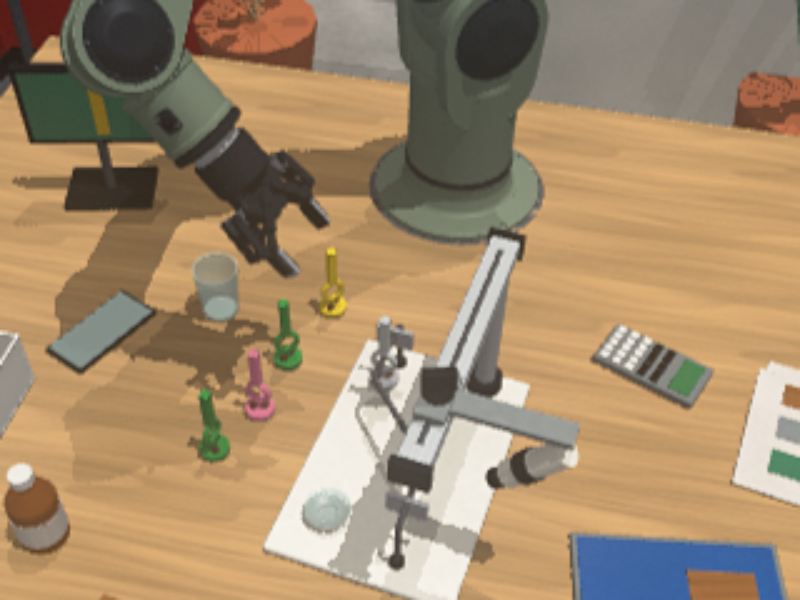

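View pics/w1.png

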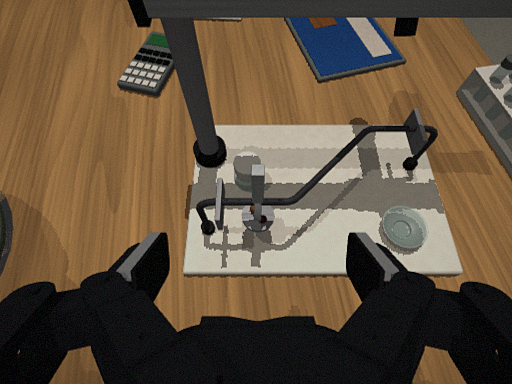

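The way is clear. The handle is centred between the fingers at (258,190), and the arm is well away from the boom. Now I'll grasp and lift.

Run:
```python
from h import *
R=tool(np.radians(42),0,-1)
g=np.array([-50,82.,147.])
print(movel(tcp(g,R),R,max_speed=120,guard=12))
s=read_state();print(s["ft_force"])
clamp();s=read_state();print("gap",s["finger_gap"],s["gripper_force"],np.round(s["ft_force"],2))
print(movel(tcp(g+[0,0,8],R),R,max_speed=40,guard=12));s=read_state();print(np.round(s["ft_force"],2),s["time"])
c=camera("wrist");cv2.imwrite("pics/w2.png",c["image"])
```

```text
False
[ 0.12269715 -0.02793556 -0.057552  ]
gap 11.299695124147144 59.65510904788971 [ 0.02 -1.41  1.85]
False
[-0.86  0.08 -1.54] 7.9667
```

View pics/w2.png

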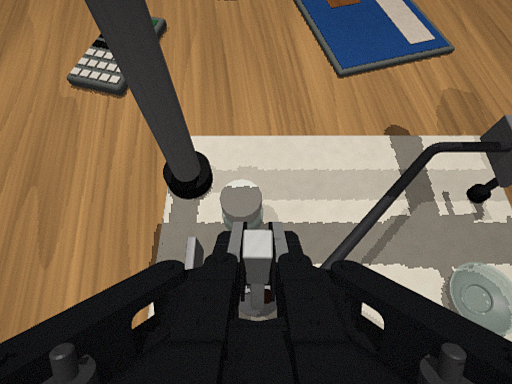

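The handle at (258,250) is held (gap 11.3 mm), and the load is carrier weight only. I'll run the rail now.

Run:
```python
from h import *
L=np.radians(42)
for x,y,a in((-50,57,0),(-48.5,44.5,22.5),(-41,36,45),(0,-5,45),(41,-46,45),(48.5,-55,22.5),(50,-66,0),(50,-98,0)):
    R=tool(L,np.radians(a),-1)
    h=movel(tcp((x,y,155),R),R,max_speed=50,guard=8);s=read_state()
    print(x,y,h,np.round(s["ft_force"],1),round(s["time"],1),round(s["finger_gap"],1))
    if h: break
c=camera("wrist");cv2.imwrite("pics/w3.png",c["image"])
```

```text
-50 57 False [ 0.3  0.3 -0.5] 8.7 11.4
-48.5 44.5 False [-0.6 -0.4 -1.6] 9.2 11.0
-41 36 False [-1.4  0.6 -1.8] 9.8 11.0
0 -5 False [-0.6  0.2 -0.8] 11.1 10.7
41 -46 False [-0.1  0.2 -1.1] 12.4 11.0
48.5 -55 False [-0.3  0.5 -0.6] 12.9 10.9
50 -66 False [ 0.1 -0.1 -0.7] 13.4 11.3
50 -98 False [ 0.1  0.4 -0.5] 14.2 10.9
```

View pics/w3.png

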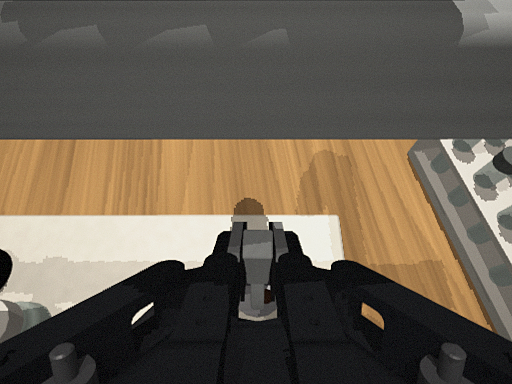

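The carrier is on the last stretch, and the leaning gripper clears the boom. I'll push it against the stop, lower it and release.

Run:
```python
from h import *
L=np.radians(42);R=tool(L,0,-1)
h=movel(tcp((50,-115,155),R),R,max_speed=12,guard=4);s=read_state()
p=np.array(s["eef_pos"]);print(h,w2s(p-18.7*R[:,2]).round(1),np.round(s["ft_force"],1))
p0=w2s(p-18.7*R[:,2]);p0[1]+=0.7
h=movel(tcp((50,p0[1],147.3),R),R,max_speed=15,guard=5);s=read_state()
print(h,w2s(np.array(s["eef_pos"])-18.7*R[:,2]).round(1),np.round(s["ft_force"],1))
open_gripper();wait(0.3)
print(np.round(read_state()["ft_force"],1),read_state()["time"])
c=camera("wrist");cv2.imwrite("pics/w4.png",c["image"]);np.savez("w4.npz",**{k:np.array(v) for k,v in c.items()})
```

```text
True [  50.1 -109.7  154.4] [ 0.5 -0.2 -0.9]
True [  50.  -108.9  147.1] [-0.8 -1.7  6.9]
[-0.1 -0.1 -1. ] 16.7667
```

View pics/w4.png

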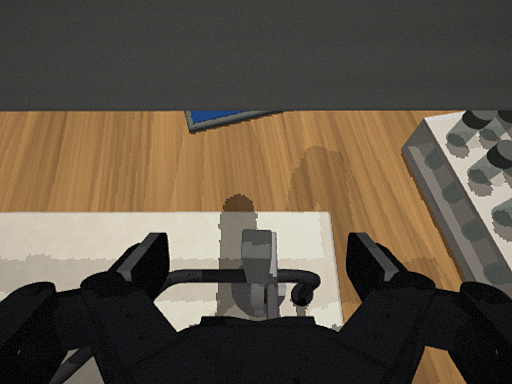

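```bash
cat >> h.py <<'E'
def down(a):
    "vertical tool, tool y at angle a from stand y"
    R0=np.c_[np.cross([0,1,0],[0,0,-1]),[0,1,0],[0,0,-1.]]
    return S@Rz(a)@R0
E
python3 - <<'E'
from h import *
L=np.radians(42);R=tool(L,0,-1)
back=np.array([-np.sin(L),0,np.cos(L)])
g=np.array([50,-108.9,147.1])
movel(tcp(g+150*back,R),R,max_speed=150,guard=10)
c=camera("wrist");np.savez("w5.npz",**{k:np.array(v) for k,v in c.items()})
W,ok=cloud(c);Q=w2s(W)
b=ok&(abs(Q[...,0]-50)<25)&(abs(Q[...,1]+105)<30)&(Q[...,2]>135)&(Q[...,2]<178);q=Q[b]
print("handle",len(q),q.mean(0).round(1),q.min(0).round(1),q.max(0).round(1))
b=ok&(abs(Q[...,0]-50)<28)&(abs(Q[...,1]+115)<20)&(Q[...,2]>70)&(Q[...,2]<112);q=Q[b]
print("ring/stop",np.percentile(q,[2,98],axis=0).round(1).tolist())
cv2.imwrite("pics/w5.png",c["image"])
p=g+150*back;p[2]+=230;movel(tcp(p,R),R,max_speed=200)
for d in range(-180,180,30):
    Rd=down(np.radians(d));j=inverse_kinematics(tcp((70,-92,308),Rd),Rd);print(d,None if j is None else np.round(j,2))
print(read_state()["time"])
E
```

```text
handle 368 [  45.7 -107.9  159.1] [  42.  -114.2  135.2] [  54.5 -102.   170.2]
ring/stop [[24.4, -133.5, 72.4], [70.5, -96.9, 110.4]]
-180 [-0.04  0.57 -0.26  1.38  0.15  1.22 -0.45]
-150 [ 0.03  0.58 -0.37  1.37  0.21  1.23  0.03]
-120 [ 0.11  0.6  -0.5   1.37  0.29  1.25  0.49]
-90 [ 0.17  0.62 -0.61  1.36  0.35  1.27  0.97]
-60 [ 0.23  0.64 -0.73  1.36  0.43  1.3   1.44]
-30 [ 0.29  0.68 -0.85  1.35  0.5   1.33  1.91]
0 [ 0.45  0.85 -1.28  1.35  0.8   1.51  2.25]
30 [-0.79  0.88  1.22  1.42 -0.82  1.41 -2.32]
60 [-0.23  0.56  0.06  1.39 -0.03  1.2  -2.4 ]
90 [-0.17  0.56 -0.05  1.38  0.03  1.2  -1.93]
120 [-0.12  0.56 -0.13  1.38  0.07  1.21 -1.44]
150 [-0.08  0.56 -0.19  1.38  0.11  1.21 -0.94]
19.3167
```

View pics/w5.png

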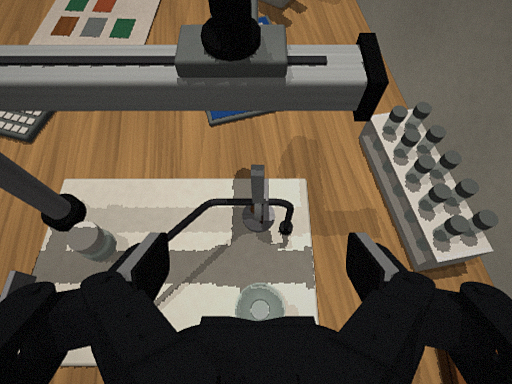

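The carrier hangs at the stop: handle (258,185), stop plate beside it at about y = -113. Now over the knob.

Run:
```python
from h import *
R=down(np.radians(-150))
movep(s2w((70,-92,425)),R)
c=camera("wrist");np.savez("w6.npz",**{k:np.array(v) for k,v in c.items()});cv2.imwrite("pics/w6.png",c["image"])
W,ok=cloud(c);Q=w2s(W)
b=(ok&(abs(Q[...,0]-70)<30)&(abs(Q[...,1]+92)<35)&(Q[...,2]>306)&(Q[...,2]<330));q=Q[b]
v,u=np.where(b);P=w2s(ray_plane(c,np.c_[u,v],315))
print(len(q),q[:,2].mean(),"rect",cv2.minAreaRect(P[:,:2].astype(np.float32)),P.mean(0).round(1))
b=(ok&(abs(Q[...,2]-280)<4)&(abs(Q[...,0]-70)<30)&(abs(Q[...,1]+92)<60));q=Q[b]
print("carriage",np.percentile(q,[1,99],axis=0).round(1).tolist())
print(read_state()["time"])
```

```text
544 314.4255028039797 rect ((70.71305084228516, -92.58488464355469), (37.037872314453125, 11.883875846862793), 24.209537506103516) [ 70.9 -92.5 315. ]
carriage [[53.5, -124.3, 276.5], [99.4, -61.7, 281.5]]
20.2083
```

View pics/w6.png

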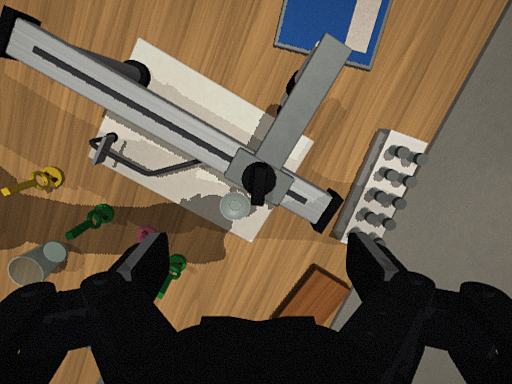

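The bar is 37 x 11.9 mm at 24° to stand x, centred at (70.7,-92.6), pixel (260,182). I'll grip it and turn it clockwise, following the carriage.

Run:
```python
from h import *
a=np.radians(-155.8);x,y=70.7,-92.6;z=308.5
R=down(a);movel(tcp((x,y,z+60),R),R,max_speed=120)
print(movel(tcp((x,y,z),R),R,max_speed=60,guard=8))
clamp();s=read_state();print("gap",s["finger_gap"],np.round(s["ft_force"],1),np.round(s["torque"],2))
for i in range(1,15):
    t=.1*i;R=down(a-t)
    movel(tcp((x,y-15*t,z),R),R,max_speed=12);s=read_state()
    print(i,np.round(s["ft_force"],1),np.round(s["torque"],2),round(s["finger_gap"],1),round(s["time"],1))
    if abs(s["torque"][2])>.8 or np.linalg.norm(s["ft_force"])>15: break
```

```text
False
gap 11.222697396277503 [0.4 0.4 2.2] [ 0.04 -0.16  0.03]
1 [2.3 0.1 2. ] [ 0.04 -0.55 -0.05] 10.6 23.1
2 [5.3 1.2 2.6] [ 0.13 -1.07  0.03] 10.9 23.4
3 [6.4 0.6 1.9] [ 0.21 -1.33  0.02] 10.7 23.6
4 [7.1 0.5 2.3] [ 0.21 -1.56  0.02] 11.0 23.9
5 [8.  1.7 1.1] [ 0.25 -1.82 -0.01] 10.7 24.2
6 [8.9 1.  1.1] [ 0.26 -1.98  0.04] 11.1 24.4
7 [10.1  1.   0.7] [ 0.18 -2.19  0.04] 11.2 24.7
8 [11.   1.2  0.4] [ 0.14 -2.37  0.1 ] 10.8 25.0
9 [12.8  0.8  0.8] [ 0.07 -2.54  0.11] 11.0 25.3
10 [12.3 -0.6 -0.2] [ 0.02 -2.71  0.11] 11.0 25.6
11 [13.   0.3 -0.7] [-0.04 -2.92  0.15] 10.8 25.8
12 [ 6.5 -2.1  4. ] [-0.23 -1.17  1.27] 10.8 26.1
```

Run:
```python
from h import *
a=np.radians(-155.8);x,y=70.7,-92.6;z=308.5
t=1.24;R=down(a-t);movel(tcp((x,y-15*1.2,z),R),R,max_speed=10);wait(.3);s=read_state()
print(np.round(s["ft_force"],1),np.round(s["torque"],2))
open_gripper();wait(.2)
movel(tcp((x,y-18,z+100),R),R,max_speed=150)
c=camera("wrist");cv2.imwrite("pics/w7.png",c["image"])
W,ok=cloud(c);Q=w2s(W)
b=(ok&(abs(Q[...,0]-70)<30)&(abs(Q[...,1]+110)<35)&(Q[...,2]>306)&(Q[...,2]<330))
v,u=np.where(b);P=w2s(ray_plane(c,np.c_[u,v],315));print("rect",cv2.minAreaRect(P[:,:2].astype(np.float32)),P.mean(0).round(1))
b=(ok&(abs(Q[...,2]-280)<4)&(abs(Q[...,0]-70)<30)&(abs(Q[...,1]+110)<60));q=Q[b]
print("carriage",np.percentile(q,[1,99],axis=0).round(1).tolist())
for n in("scene","top"):
    W,ok=cloud(camera(n));Q=w2s(W)
    b=ok&(abs(Q[...,0]-50)<28)&(abs(Q[...,1]+108)<20)&(Q[...,2]>130)&(Q[...,2]<180);q=Q[b];print(n,len(q),q.mean(0).round(1) if len(q) else 0)
print(read_state()["time"])
```

```text
[ 6.3 -2.   4.5] [-0.31 -1.29  1.75]
rect ((70.57266235351562, -110.40313720703125), (11.864645004272461, 37.20671081542969), 50.57307052612305) [  70.7 -110.5  315. ]
carriage [[53.0, -141.0, 276.7], [99.5, -78.4, 281.4]]
scene 0 0
top 0 0
28.525
```

View pics/w7.png

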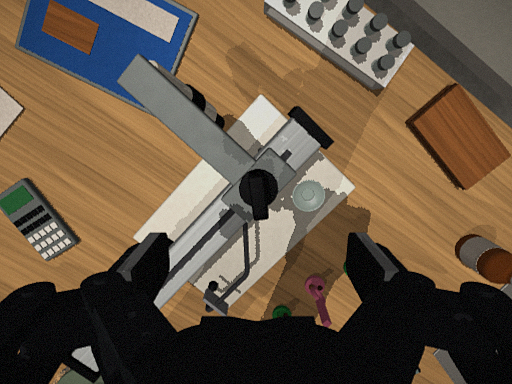

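The knob turned 63.6° (16.7 mm of travel), then torque jumped, which looks like the end stop. I'll confirm with a second grip, then check the carrier from the side.

Run:
```python
from h import *
a=np.radians(-219.4);x,y=70.6,-110.2;z=308.5
R=down(a);movel(tcp((x,y,z),R),R,max_speed=80,guard=8)
clamp();s=read_state();print("gap",s["finger_gap"],np.round(s["ft_force"],1),np.round(s["torque"],2))
for t in(.03,.06,.09,.12):
    R=down(a-t);movel(tcp((x,y,z),R),R,max_speed=8);wait(.1);s=read_state();print(t,np.round(s["ft_force"],1),np.round(s["torque"],2))
    if s["torque"][2]>1.2:break
open_gripper();wait(.2)
movel(tcp((x,y,z+110),R),R,max_speed=150)
c=camera("wrist");W,ok=cloud(c);Q=w2s(W)
b=(ok&(abs(Q[...,0]-70)<30)&(abs(Q[...,1]+110)<35)&(Q[...,2]>306)&(Q[...,2]<330))
v,u=np.where(b);P=w2s(ray_plane(c,np.c_[u,v],315));print("rect",cv2.minAreaRect(P[:,:2].astype(np.float32)))
R=tool(np.radians(42),0,-1);movep(tcp(np.array([-80,-109,420]),R),R)
c=camera("wrist");W,ok=cloud(c);Q=w2s(W)
b=ok&(abs(Q[...,0]-50)<25)&(abs(Q[...,1]+105)<30)&(Q[...,2]>125)&(Q[...,2]<178);q=Q[b]
print("handle",len(q),q.mean(0).round(1) if len(q) else 0,q.min(0).round(1),q.max(0).round(1))
cv2.imwrite("pics/w8.png",c["image"]);print(read_state()["time"])
```

```text
gap 11.125914255397591 [ 1.6 -0.7  1.7] [-0.36 -0.43  0.15]
0.03 [ 4.9 -2.9  2.2] [-0.67 -0.89  0.56]
0.06 [ 5.  -3.6  3.2] [-0.72 -0.94  1.02]
0.09 [ 5.5 -4.6  3.1] [-0.81 -1.03  1.3 ]
rect ((70.50198364257812, -110.24608612060547), (11.865440368652344, 36.90741729736328), 50.6201057434082)
handle 150 [  45.5 -108.2  157. ] [  42.4 -113.8  127.4] [  54.4 -102.   170.2]
34.7833
```

The second grip confirms the head is home: torque rose at once and the bar didn't move. The carrier's handle is still at y = -108, hanging at its normal height. Handing in.

```bash
python3 -c "
from workcell import *
print(finish_job())"
```

```text
the job is handed in; nothing more can be done
None
```

The job is handed in: the carrier hangs against the far stop and the camera head is at its end stop, by my camera and torque checks; the bystanders were left alone, and the judged result was not shown.

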